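# Mount the jaw carriage on a board-holder rail and clamp it

## Robot

A 6-joint arm with a two-finger parallel gripper is mounted at the origin on the work surface. World frame = base frame: x ahead of the robot, y to its left, z up, the work surface at z = 0. Lengths are in mm, angles in rad, forces in N, time in s.
With the tool pointing down it reaches from about 350 to 975 mm from the base axis. Payload 7.1 kg.
Tool frame: the origin (TCP) lies at the very end of the fingers, on their centre line; the grasp point (between the pads) lies 19 mm behind it (ctrl.pinch_z is the distance from the TCP to the grasp point, in mm); z points along the fingers, y is the direction in which the jaws open and shut (so a half turn about z gives the same grasp; the last joint's range is limited). The gripper opens to 88 mm and grips with 3 to 60 N. Pads are 20 mm wide; open, the fingers measure 115 mm over their backs; the gripper's body (75 mm by 178 mm) begins 61 mm behind the grasp point.
Start: joints at [1.157, 0.423, 1.63, -0, 1.089, -0.019], TCP at [240.357, 576.917, 222.675] pointing down, gripper open.
Joint ranges: [-3, 3], [-0.9, 2.11], [0.09, 2.58], [-1.31, 4.45], [0.11, 2.69], [-2.54, 2.54]. Speed limits (rad/s): [2.39, 2.39, 3.01, 3.14, 3.14, 3.14].

## Interface

Orientations are given as a rotation vector (axis times angle).
In Python, from workcell import ctrl gives the robot as it stands.
- The arm moves only by the shell command python3 -m inch 'ROWS' [OPENING]. ROWS is JSON, a list of rows, each an object with "xyz": the shift along the tool's x, y, z in cm, a list of three; "spin": the turn about the tool's z in degrees. A call has 1 to 20 rows; each row is the pose to reach, as a shift and turn from the pose measured when the call began, along the tool's axes at that moment; what a row does not reach only later rows make up. A row lasts 1/10 s, in which the tool goes at most 50 mm and 8.59 degrees, less where a joint would pass 70% of its speed; a pose out of reach is approached as far as the arm can. A call with a gripper value outside its range is refused whole. OPENING is the closure, from 0 (fully open) to 1 (shut), set as the call begins (- or left out, the last holds). The fingers move at their own pace and stop on an object; the grip force is fixed at half the most. Time passes only in rows, so rows that repeat a pose let the fingers close. It gives the time, the measured TCP pose, the force and the opening at its end, in the units of the state.
- ctrl.get_obs(): the state, without advancing time (a new reading comes with each control period).
- ctrl.get_image(name): name is "side" or "top" or "wrist"; returns the picture (420x560x3 uint8, red, green, blue); there is no depth.
- ctrl.camera_info(name): a dict with "camera_matrix" (3x3 intrinsics, pixels), "R" (3x3) and "t" (3): a world point X has camera coordinates R X + t; the wrist camera has in their place "hand_eye" (4x4, takes a point from camera to tool coordinates, whose origin is the TCP and whose axes are the flange's). Camera axes: x right, y down, z forward; pixel columns grow to the right and rows downward; lengths in mm; the calibration is good to about 2 mm. A picture is of the moment at which its call begins: read the wrist's pose just before it. camera_info takes no time and is no camera call.
- ctrl.close_job(): hands the job in, once; it reports no verdict.
The state is a dict: "t": time; "qpos": joint angles; "qvel": joint speeds; "joint_torque": joint torques, N m; "ee_pos": TCP position; "orientation": TCP orientation; "ft_force": force on the tool from outside, world axes, zero at the start; "moment": the same for the moment, N m; "width": finger opening in mm.
Only numpy, scipy, OpenCV 4.12 (cv2) and the standard library are available. Lean on these libraries where they do the work, as an engineer would, in place of code of your own. Each camera call takes 0.05 s, during which the arm holds its last target. There are 200 camera calls.

## Task

Set up the board holder: with the orange clamp knob still loose, slide the blue jaw carriage onto the dovetail rail from the rail's open, tapered end and up to the sprung buffer of the red stop. Press it gently against the buffer, with about 12 N, and keep that pressure on while you turn the clamp knob clockwise until it is firmly tight, then let go, so that the carriage stays clamped and lightly sprung against the buffer. Leave the other things on the bench alone.

Things in the scene. Friction and masses are not known exactly. Their poses are not given: they have to be found in the camera images.
- rail: Fixed bed: dark steel plate 320 x 100 x 8 mm on the table with an aluminium dovetail rail along its middle. Origin on the table under the rail's nose tip; x along the rail from open to closed end, z up. Plate x -100 to 220, y -50 to 50, top z 8; bare apron at x below 0. Nose 8 mm wide at x 0, 24 at x 22; full dovetail from x 37: foot 24 wide, top 38, up to z 24. End plate at x 192.
- stop: Red stop block fixed across the rail, 22 mm long, 34 tall, with an arm to the knob side. Origin mid-rail on the face towards the open end, at plate-top height; x along the rail, away from the carriage; face 150 to 168 mm from the rail's nose tip. From the arm a sprung buffer (black pad 18 mm across) reaches towards the carriage and meets the front of its knob ear. See buffer_root.
- buffer_root (a point): Where the buffer's brass set screw leaves the stop's arm, fixed on the stop at x 0, y +52, z +17 mm. The pad's front is 30 to 60 mm before this point (differs each time: feel for it). The buffer's spring gives 3.5 N per mm over 9 mm, then is solid. The loose carriage (sliding drag 2 to 4 N) is pushed back by it if let go; over 30 N on the stop is too rough.
- carriage: The loose blue carriage, 0.37 to 0.6 kg. Origin at the centre of its underside, axes as post_grip's. Body x -30 to 30, y -31 to 31, 27 mm tall; groove along x through the origin, 31 mm wide at the mouth, 1.5 mm play each side on the rail, 2 mm above. Knob ear x -18 to 18, y 29 to 71, z 12 to 20. The underside rides on the bed plate's top.
- post_grip (a point): Grip point of the upright aluminium post on the carriage, at x 0, y -6, z +54 mm of its origin. Post 14 mm thick (x), 24 wide (y), top 17 mm above the point; body top 27 mm below. x: slide direction, front (white dash) at +x; z up. On the rail the point is at y -6, z 62 mm in the rail's frame. Pushing home by the post twists the carriage, by the knob it does not (in line with the buffer).
- knob_grip (a point): Grip point of the orange clamp knob, on its vertical axis: x 0, y +60, z -1.5 mm of post_grip. Bar 36 mm long (this frame's x), 12 thick (y), from 24 mm below to 12 above the point; the ear's top is 32 mm below the point. Bar along the rail when loose; the frame turns with the knob.
- clamp_knob (a joint): Turn of the clamp knob, rad: 0 loose, grows clockwise seen from above, end stop at 1.5; starts at 0 to 0.2 and stays where left. Friction about 0.16 N m. It drives a brass shoe 4.2 mm per rad towards the rail's flank, met at about 0.9; beyond, the torque grows. Below 0.5 the carriage slides freely. Firmly tight: 1.1 or more.
- clamp_shoe: Brass clamp shoe inside the carriage on the ear side, hidden from above; not handled. Origin at the centre of the carriage's underside when drawn back; axes as post_grip's.
- screwdriver: Bystander: yellow screwdriver lying on the bench. Leave alone.
- bit_case: Bystander: open yellow bit case, 85 x 150 x 22 mm. Leave alone.
- fan: Bystander: laptop cooling fan with copper heat pipe, 85 mm square, 14 mm thick. Leave alone.
- spudger: Bystander: blue plastic pry tool, 150 mm long, 6 mm thick. Leave alone.
- memory_module: Bystander: green memory module 68 x 30 x 4 mm. Leave alone.
- tape_roll: Bystander: clear tape roll, 90 mm across, 24 mm tall. Leave alone.
- screw_dish: Bystander: small white screw dish, 64 mm across, 22 mm tall. Leave alone.
There are look-alikes about, which are no part of the job. Several things have the shape of the carriage; the one meant has the colours described above.

How it is judged (in metres and radians):
On the way, in this order (a step that is already met when the one before it is completed fails the run):
1. the carriage is on the rail from the open end, at least 25 mm of the full dovetail engaged, knob still loose (below 0.5 rad) (y of post_grip in the frame of rail between -0.0105 and -0.0015 m and z of post_grip in the frame of rail below 0.068 m and angle between the x axis of post_grip and the x axis of rail, either way round below 0.08 rad and angle between post_grip's own z axis and vertical below 0.08 rad and x of post_grip in the frame of rail above 0.035 m and value of joint clamp_knob below 0.5 rad), for 0.1 s.
2. the carriage presses on the stop's buffer with 3 to 20 N, knob still loose (below 0.5 rad) (y of post_grip in the frame of rail between -0.0105 and -0.0015 m and z of post_grip in the frame of rail below 0.068 m and angle between the x axis of post_grip and the x axis of rail, either way round below 0.08 rad and angle between post_grip's own z axis and vertical below 0.08 rad and contact force between carriage and stop between 3 and 20 N and value of joint clamp_knob below 0.5 rad), for 0.2 s.
3. the knob is tightened (1.0 rad or more) with the shoe pressing on the rail over 10 N, the carriage still pressing on the buffer with 3 to 20 N (y of post_grip in the frame of rail between -0.0105 and -0.0015 m and z of post_grip in the frame of rail below 0.068 m and angle between the x axis of post_grip and the x axis of rail, either way round below 0.08 rad and angle between post_grip's own z axis and vertical below 0.08 rad and contact force between carriage and stop between 3 and 20 N and value of joint clamp_knob above 1 rad and contact force between clamp_shoe and rail above 10 N), for 0.2 s.
At the end, for the whole second after the job is handed in: The carriage stands level on the dovetail rail (within 4.5 mm of its centre line, turned and tilted under 0.08 rad), pressing on the stop's sprung buffer with 3 to 20 N, the clamp knob at 1.0 rad or more with its shoe pressing on the rail with more than 10 N, everything let go (all of step 3); the robot touches nothing.
It fails at once if the stop block is hit or pressed with more than 30 N (contact force between stop and anything else above 30 N).
It fails at once if a bystander is moved more than 25 mm (distance of any of screwdriver, bit_case, fan, spudger, memory_module, tape_roll, screw_dish from where it was at the start of the episode above 0.025 m).
It also fails if it takes over 72 s, if anything falls off the work surface, if the arm or the gripper's body presses on something with over 40 N, if the wrist force passes 120 N, or if a joint passes its speed limit or range.

## Working session

There is one attempt and no reset: what is moved stays moved. The work goes in short steps, Python scripts to look and compute and a shell command to move; the robot and the scene stay as the last step left them, time stands still between calls to the robot, and variables do not carry over. Pictures are saved under pics/ and viewed, about 8 in all and at most 12, crops included, and the job is handed in when it is done.

```bash
mkdir -p pics; python3 - <<'E'
from workcell import ctrl
import cv2
print(ctrl.get_obs())
for n in("top","side","wrist"):
    im=ctrl.get_image(n); cv2.imwrite(f"pics/{n}0.png",im[:,:,::-1]); print(n,ctrl.camera_info(n))
print(ctrl.pinch_z)
E
```

```text
{'t': 0.0, 'qpos': array([ 1.15695648e+00,  4.23810392e-01,  1.63067040e+00, -1.11664830e-05,
        1.08858862e+00, -1.90002618e-02]), 'qvel': array([ 0.00063041, -0.00073968, -0.00159546,  0.00067419, -0.00230473,
        0.00044415]), 'joint_torque': array([-1.12520720e-03, -5.44618535e+01, -2.73666215e+01,  6.43422687e-02,
        2.27850740e-02, -1.10058850e-04]), 'ee_pos': array([240.17400266, 576.42414825, 221.92840224]), 'orientation': array([-6.16123213e-01, -3.08026943e+00,  2.26869305e-03]), 'ft_force': array([ 0.10237564, -1.307446  , -0.03927352]), 'moment': array([ 0.02247171,  0.01784517, -0.03262746]), 'width': 87.72209189751952}
top {'camera_matrix': array([[414.60571374,   0.        , 287.48151825],
       [  0.        , 414.60571374, 203.86306983],
       [  0.        ,   0.        ,   1.        ]]), 'R': array([[ 4.91163986e-03, -9.99654507e-01, -2.58213702e-02],
       [-9.80743781e-01,  2.25897981e-04, -1.95298706e-01],
       [ 1.95237065e-01,  2.62833851e-02, -9.80403831e-01]]), 't': array([ -35.9174878 ,  539.4657268 , 1074.46289699])}
side {'camera_matrix':
[... 214 characters left out ...]
  [-0.01202614,  0.73539477, -0.67753222],
       [ 0.03176526, -0.67695826, -0.73533562]]), 't': array([544.96179643, 103.38059173, 968.03701571])}
wrist {'camera_matrix': array([[327.67693949,   0.        , 275.61921442],
       [  0.        , 327.67693949, 206.12597383],
       [  0.        ,   0.        ,   1.        ]]), 'hand_eye': array([[-3.23612391e-04, -9.52787578e-01, -3.03637490e-01,
         8.42958529e+01],
       [ 9.99999944e-01, -3.35090869e-04, -1.42998008e-05,
        -3.86718565e-01],
       [-8.81214778e-05, -3.03637478e-01,  9.52787633e-01,
        -1.62093921e+02],
       [ 0.00000000e+00,  0.00000000e+00,  0.00000000e+00,
         1.00000000e+00]])}
18.700000000000003
```

View pics/top0.png

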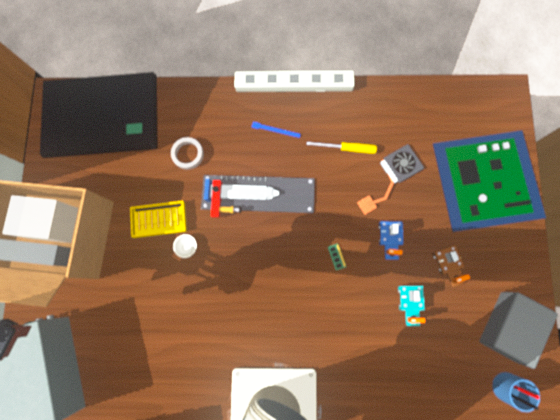

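View pics/side0.png

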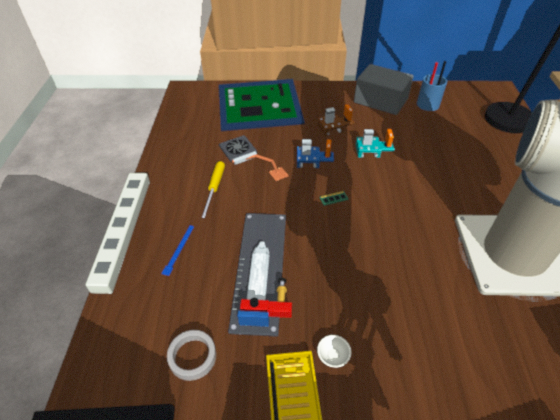

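The three carriage look-alikes in the top view are blue (392,236), brown (451,262) and cyan (411,303). By colour it is the blue one, and I'll check it in a crop. The rail's nose is at about (280,192), with the red stop at (215,198).

```bash
cat > h.py <<'E'
import numpy as np, cv2
from workcell import ctrl
from scipy.spatial.transform import Rotation as Rn
def cam(n,obs=None):
    c=ctrl.camera_info(n); K=np.array(c["camera_matrix"])
    if n!="wrist": 
        R=np.array(c["R"]); return K,R,np.array(c["t"])
    o=obs; T=np.eye(4); T[:3,:3]=Rn.from_rotvec(o["orientation"]).as_matrix(); T[:3,3]=o["ee_pos"]
    M=np.linalg.inv(T@np.array(c["hand_eye"])); return K,M[:3,:3],M[:3,3]
def cast(C,px,z):
    K,R,t=C; d=R.T@np.linalg.inv(K)@np.array([px[0],px[1],1.]); o=-R.T@t
    return o+d*(z-o[2])/d[2]
def proj(C,X):
    K,R,t=C; p=K@(R@np.asarray(X,float)+t); return p[:2]/p[2]
E
python3 - <<'E'
from h import *
t=cv2.imread("pics/top0.png"); s=cv2.imread("pics/side0.png")
z=lambda im,x,y,w,h:cv2.resize(im[y:y+h,x:x+w],(400,300),interpolation=cv2.INTER_CUBIC)
cv2.imwrite("pics/crop1.png",np.vstack([np.hstack([z(t,352,206,80,60),z(s,275,120,80,60)]),np.hstack([z(t,195,145,128,96),z(s,200,205,128,150)])]))
C=cam("top")
hsv=cv2.cvtColor(t,cv2.COLOR_BGR2HSV)
print("carriage body",cast(C,(391,234),30),"nose tip",cast(C,(282,192),16),"red",cast(C,(215,198),40))
E
```

```text
carriage body [ 460.50838412 -315.84254613   30.        ] nose tip [581.05282673 -17.99121584  16.        ] red [558.69396229 166.66838152  40.        ]
```

View pics/crop1.png

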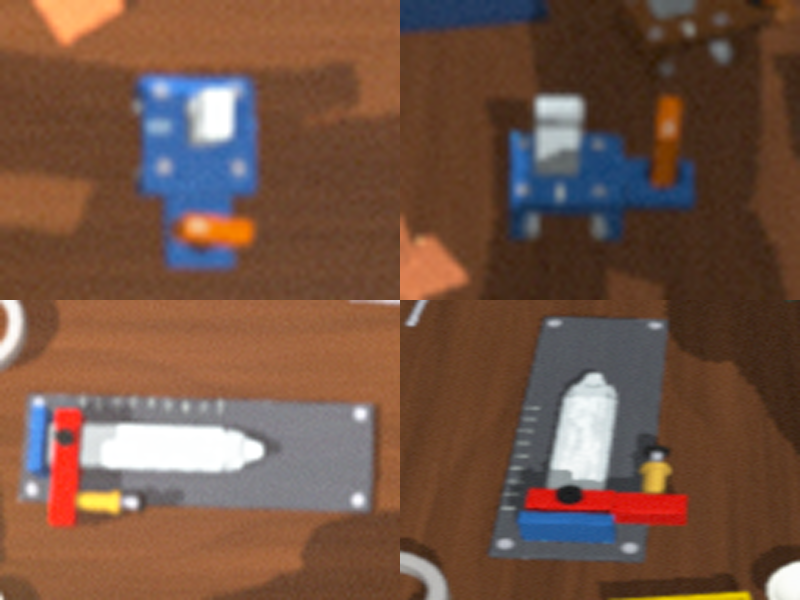

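```bash
cat >> h.py <<'E'
def rel(target,yaw_y=None,o=None):
    "tool-frame shift (cm) to target TCP and spin (deg) so that tool y points at yaw_y (deg, world)"
    o=o or ctrl.get_obs(); R=Rn.from_rotvec(o["orientation"]).as_matrix()
    d=R.T@(np.array(target,float)-o["ee_pos"])/10
    cur=np.degrees(np.arctan2(R[1,1],R[0,1]))
    return np.round(d,2), (None if yaw_y is None else np.round(-((yaw_y-cur+180)%360-180),1)), round(cur,2)
E
python3 - <<'E'
from h import *
print(rel((450,200,300),90)); print(rel((440,-316,280),90))
C=cam("top")
f=lambda x,y:(195+x/3.125,145+(y-300)/3.125)
for p in [(38,402),(360,412),(32,490),(357,500)]: print(cast(C,f(*p),8))
print("tip",cast(C,f(267,450),14))
E
```

```text
(array([-33.85, -26.7 ,  -7.76]), np.float64(-22.6), np.float64(67.38))
(array([-52.77, -74.71,  -5.71]), np.float64(-22.6), np.float64(67.38))
[625.50856543 198.32143878   8.        ]
[615.49248603 -98.02410807   8.        ]
[542.90003994 200.25633166   8.        ]
[533.6832266  -94.84900531   8.        ]
tip [578.6132669  -13.51397076  14.        ]
```

```bash
python3 -m inch '[{"xyz":[-5,-4,-2],"spin":-4},{"xyz":[-10,-8,-4],"spin":-8},{"xyz":[-14,-12,-6],"spin":-12},{"xyz":[-18,-16,-8],"spin":-16},{"xyz":[-22,-20,-8],"spin":-20},{"xyz":[-26,-23.5,-8],"spin":-22.6},{"xyz":[-30,-26,-8],"spin":-22.6},{"xyz":[-33,-30,-8],"spin":-22.6},{"xyz":[-35,-34.5,-8],"spin":-22.6},{"xyz":[-37,-39,-8],"spin":-22.6},{"xyz":[-39,-43.5,-8],"spin":-22.6},{"xyz":[-41,-48,-8],"spin":-22.6},{"xyz":[-43,-52.5,-8],"spin":-22.6},{"xyz":[-45,-57,-8],"spin":-22.6},{"xyz":[-47,-61.5,-8],"spin":-22.6},{"xyz":[-49,-66,-7],"spin":-22.6},{"xyz":[-51,-70.5,-6],"spin":-22.6},{"xyz":[-52.8,-74.7,-5.7],"spin":-22.6},{"xyz":[-52.8,-74.7,-5.7],"spin":-22.6},{"xyz":[-52.8,-74.7,-5.7],"spin":-22.6}]' 0.5
```

```text
t: 2.15
ee_pos: [439.8, -320.4, 278.9]
orientation: [-0.007, -3.14, 0.003]
ft_force: [-0.6, 0.3, 0.0]
width: 43.8
```

```bash
python3 - <<'E'
from h import *
o=ctrl.get_obs(); print(o["t"],o["ee_pos"],o["qpos"],o["width"],rel((450,-316,280),90,o))
cv2.imwrite("pics/w1.png",ctrl.get_image("wrist")[:,:,::-1])
np.save("w1.npy",np.r_[o["ee_pos"],o["orientation"]])
E
```

```text
2.15 [ 439.77301751 -320.444209    278.9237149 ] [-0.65038132  0.24075197  1.75541708 -0.00229886  1.14525719 -2.21557359] 43.843785064421915 (array([-1.02,  0.45, -0.11]), np.float64(-0.3), np.float64(89.73))
```

View pics/w1.png

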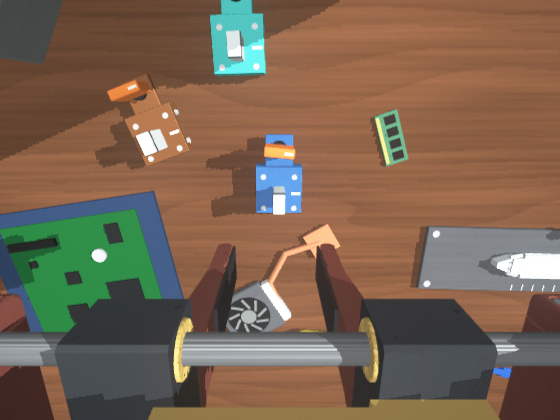

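Wrist view: the blue carriage is at (279,190), its knob at (279,152) and the white dash is at the right (+Y, towards the rail). That matches the description. Cyan (237,40) and brown (155,135) are the decoys.

```bash
cat >> h.py <<'E'
def shot(name):
    o=ctrl.get_obs(); im=ctrl.get_image("wrist")[:,:,::-1].copy(); cv2.imwrite(f"pics/{name}.png",im); return o,im
def big(m):
    c,_=cv2.findContours(m.astype(np.uint8),cv2.RETR_EXTERNAL,cv2.CHAIN_APPROX_NONE); return max(c,key=cv2.contourArea)
E
python3 - <<'E'
from h import *
im=cv2.imread("pics/w1.png"); v=np.load("w1.npy"); C=cam("wrist",{"ee_pos":v[:3],"orientation":v[3:]})
sub=im[125:225,240:320]; hsv=cv2.cvtColor(im,cv2.COLOR_BGR2HSV)
H,S,V=[hsv[...,i] for i in range(3)]
roi=np.zeros(H.shape,bool); roi[125:225,240:320]=1
blue=roi&(H>100)&(H<120)&(S>120); org=roi&(H<16)&(S>190)&(V>150); post=roi&(S<50)&(V>110)
for n,m in(("blue",blue),("org",org),("post",post)):
    c=big(m); print(n,cv2.boundingRect(c),cv2.minAreaRect(c))
# body edges left/right fits
ys,L,Rr=[],[],[]
for y in range(170,208):
    xs=np.where(blue[y])[0]; ys.append(y); L.append(xs.min()); Rr.append(xs.max())
pts=lambda xs:np.array([cast(C,(x,y),27)[:2] for x,y in zip(xs,ys)])
for e in(L,Rr):
    p=pts(e); k=np.polyfit(p[:,0],p[:,1],1); print("edge slope deg",np.degrees(np.arctan(k[0])),"y at mid",np.median(p[:,1]))
print("orange top ctr",cast(C,(279.5,154),64))
cv2.imwrite("pics/w1c.png",cv2.resize(sub,(480,600),interpolation=cv2.INTER_CUBIC))
E
```

```text
blue (256, 158, 46, 55) ((278.5, 185.0), (54.0, 45.0), 90.0)Traceback (most recent call last):
  File "<stdin>", line 8, in <module>
  File "h.py", line 24, in big
    c,_=cv2.findContours(m.astype(np.uint8),cv2.RETR_EXTERNAL,cv2.CHAIN_APPROX_NONE); return max(c,key=cv2.contourArea)
                                                                                             ~~~^^^^^^^^^^^^^^^^^^^^^^^
ValueError: max() iterable argument is empty
```

```bash
python3 - <<'E'
from h import *
im=cv2.imread("pics/w1.png"); v=np.load("w1.npy"); C=cam("wrist",{"ee_pos":v[:3],"orientation":v[3:]})
sub=im[125:225,240:320]; hsv=cv2.cvtColor(im,cv2.COLOR_BGR2HSV)
H,S,V=[hsv[...,i].astype(int) for i in range(3)]
print("knob px",hsv[153,270],"post px",hsv[208,279],hsv[192,279])
roi=np.zeros(H.shape,bool); roi[125:225,240:320]=1
blue=roi&(H>100)&(H<120)&(S>120)
ys,L,Rr=[],[],[]
for y in range(170,208):
    xs=np.where(blue[y])[0]; ys.append(y); L.append(xs.min()); Rr.append(xs.max())
for e in(L,Rr):
    p=np.array([cast(C,(x,y),27)[:2] for x,y in zip(e,ys)]); k=np.polyfit(p[:,0],p[:,1],1); print("edge slope deg",np.degrees(np.arctan(k[0])),"y mid",np.median(p[:,1]))
g=cv2.resize(sub,(480,600),interpolation=cv2.INTER_CUBIC)
cv2.imwrite("pics/w1c.png",g)
E
```

```text
knob px [ 19 152 255] post px [ 90   1 255] [ 94  11 187]
edge slope deg -1.3231875714432335 y mid -346.80740132218716
edge slope deg -2.7362147452793204 y mid -288.5595332775996
```

View pics/w1c.png

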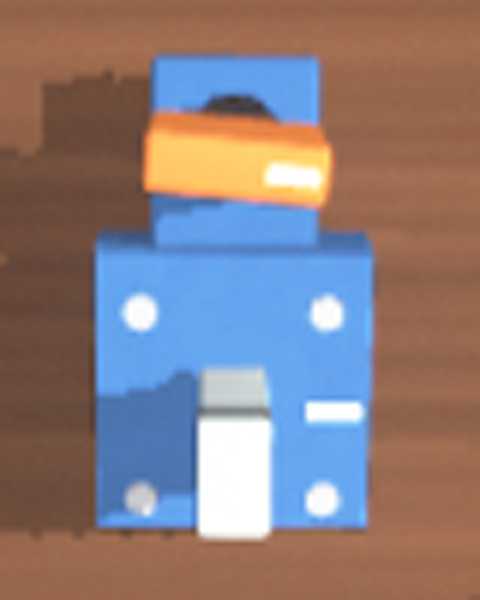

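The close view confirms it: blue body, aluminium post (top centre at 279,204), orange knob almost along the slide direction (280,152), and the dash at the front.

```bash
python3 - <<'E'
from h import *
v=np.load("w1.npy"); C=cam("wrist",{"ee_pos":v[:3],"orientation":v[3:]})
p=cast(C,(279.2,204.2),71); k=cast(C,(279.7,152.5),64.5); print("post",p,"knob",k)
for q in [(140,313),(327,313),(322,498),(141,498)]: print(cast(C,(240+q[0]/6,125+q[1]/6),27))
o=ctrl.get_obs()
print(rel((p[0],p[1],110),88,o)); print(rel((p[0],p[1],36),88,o))
E
```

```text
post [ 470.66710661 -316.95198256   71.        ] knob [ 410.62945099 -316.22246898   64.5       ]
[ 447.74686973 -336.99931808   27.        ]
[ 447.930893   -296.80387733   27.        ]
[ 489.72333904 -297.39004252   27.        ]
[ 489.54713981 -337.46023582   27.        ]
(array([-3.13,  0.12, 16.9 ]), np.float64(1.8), np.float64(89.77))
(array([-3.14,  0.12, 24.3 ]), np.float64(1.8), np.float64(89.77))
```

```bash
python3 -m inch '[{"xyz":[-2,0.1,4],"spin":0.5},{"xyz":[-3.1,0.2,8.5],"spin":0.5},{"xyz":[-3.1,0.2,13],"spin":0.5},{"xyz":[-3.1,0.2,17],"spin":0.5},{"xyz":[-3.1,0.2,20],"spin":0.5},{"xyz":[-3.1,0.2,22],"spin":0.5},{"xyz":[-3.1,0.2,23.5],"spin":0.5},{"xyz":[-3.1,0.2,24.3],"spin":0.5},{"xyz":[-3.1,0.2,24.3],"spin":0.5},{"xyz":[-3.1,0.2,24.3],"spin":0.5}]'; python3 -m inch '[{"xyz":[0,0,0],"spin":0},{"xyz":[0,0,0],"spin":0},{"xyz":[0,0,0],"spin":0},{"xyz":[0,0,0],"spin":0},{"xyz":[0,0,0],"spin":0},{"xyz":[0,0,0],"spin":0},{"xyz":[0,0,0],"spin":0}]' 1; python3 -c "
from h import *
o=ctrl.get_obs(); C=cam('top'); u=np.array([.0323,.9995]); 
print(rel((470,-317,36),90,o),o['moment'])
c=np.array([579.4,51.4]); print('nose',c-60*u)
"
```

```text
t: 3.2
ee_pos: [470.8, -316.3, 36.8]
orientation: [-0.02, -3.141, 0.001]
ft_force: [0.6, -0.1, -1.0]
width: 43.9
t: 3.9
ee_pos: [471.2, -316.8, 37.2]
orientation: [0.02, 3.141, -0.003]
ft_force: [-0.9, -3.3, 4.2]
width: 13.7
(array([ 0.12, -0.02,  0.12]), np.float64(-0.7), np.float64(89.28)) [-0.34795282  0.1151432   0.07460367]
nose [577.462  -8.57 ]
```

```bash
python3 -m inch '[{"xyz":[0,0,-0.5],"spin":0},{"xyz":[0,0,-2],"spin":0},{"xyz":[0,0,-4],"spin":0},{"xyz":[0,0,-6.5],"spin":0},{"xyz":[-1,2,-9],"spin":0.5},{"xyz":[-3,5,-10],"spin":1},{"xyz":[-5.5,8,-10],"spin":1.2},{"xyz":[-8,11,-10],"spin":1.2},{"xyz":[-9.5,13.5,-10],"spin":1.2},{"xyz":[-9.9,14.7,-10],"spin":1.2},{"xyz":[-9.9,14.7,-10],"spin":1.2},{"xyz":[-9.9,14.7,-10],"spin":1.2}]'; python3 - <<'E'
from h import *
o,im=shot("w2"); print(o["ee_pos"],o["width"],o["ft_force"],o["moment"],rel((0,0,0),88,o)[1:])
np.save("w2.npy",np.r_[o["ee_pos"],o["orientation"]])
E
```

```text
t: 5.1
ee_pos: [571.1, -171.0, 136.9]
orientation: [-0.052, -3.14, 0.003]
ft_force: [-0.3, -0.4, -4.5]
width: 13.9
[ 571.08864272 -170.95879505  136.9440145 ] 13.874376581243489 [-0.26377088 -0.35166609 -4.53786318] [-0.01630061 -0.03793699  0.0129883 ] (np.float64(0.1), np.float64(88.11))
```

View pics/w2.png

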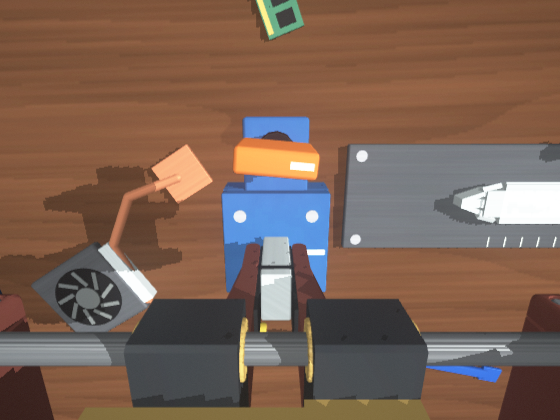

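View w2: the carriage hangs square in the grip (body 223–328, 184–290). The plate's open end is at column ~347, its edges are at rows ~145 and ~247, and the nose tip is at about (455,203).

```bash
python3 - <<'E'
from h import *
im=cv2.imread("pics/w2.png"); v=np.load("w2.npy"); C=cam("wrist",{"ee_pos":v[:3],"orientation":v[3:]})
hsv=cv2.cvtColor(im,cv2.COLOR_BGR2HSV); S=hsv[...,1]; m=cv2.medianBlur((S<90).astype(np.uint8),5)
m[:, :335]=0; m[:120]=0; m[260:]=0
T,B=[],[]
for x in range(375,558,3):
    ys=np.where(m[:,x])[0]; T.append((x,ys.min()-.5)); B.append((x,ys.max()+.5))
W=lambda P,z:np.array([cast(C,p,z)[:2] for p in P])
def line(P):
    d=cv2.fitLine(P.astype(np.float32),cv2.DIST_HUBER,0,.01,.01).ravel(); return d
for n,P in(("T",T),("B",B)):
    w=W(P,8); k=np.polyfit(w[:,1],w[:,0],1); print(n,"X at Y=-8.6",np.polyval(k,-8.6),"yaw",90-np.degrees(np.arctan(k[0])))
Lp=[(np.where(m[y,:450])[0].min()-.5,y) for y in range(160,235,3)]; w=W(Lp,8); k=np.polyfit(w[:,0],w[:,1],1); print("end edge Y at X=577",np.polyval(k,577),"slope",np.degrees(np.arctan(k[0])))
print("nose",cast(C,(455,203),16), cast(C,(455,203),24))
# nose/rail top brightness edges
g=hsv[...,2]
for x in(500,520,540,555):
    ys=np.where(g[160:240,x]>150)[0]+160; print(x,ys.min(),ys.max(),cast(C,(x,ys.min()),24)[:2],cast(C,(x,ys.max()),24)[:2])
print([cast(C,p,126.7)[:2].round(1) for p in((240,216),(312,216))])
b=cv2.inRange(hsv,(100,120,60),(125,255,255)); 
for a in (0,1):
    P=[]
    for y in range(188,235,2):
        xs=np.where(b[y,200:345])[0]+200; P.append((xs.min()-.5 if a==0 else xs.max()+.5,y))
    w=W(P,126.7); k=np.polyfit(w[:,0],w[:,1],1); print("body edge",np.degrees(np.arctan(k[0])),w[:,1].mean())
E
```

```text
T X at Y=-8.6 526.8555468863985 yaw 88.21359107432511
B X at Y=-8.6 626.764049278452 yaw 88.14229364623631
end edge Y at X=577 -109.1073599950878 slope -2.107779090828591
nose [579.08656964  -9.61273493  16.        ] [576.48130623 -14.09131391  24.        ]
500 182 223 [558.76627787  22.04058316] [596.59986088  28.57226005]
520 181 223 [558.44310299  39.03434804] [597.18169364  46.42701255]
540 181 223 [559.00594283  56.17735578] [597.76339417  64.27770753]
555 181 239 [559.42799211  69.03215666] [613.82613355  81.14167976]
[array([ 546.7, -190.3]), array([ 548. , -150.2])]
body edge -4.251835827942839 -199.81388846302056
body edge 0.1809390770247846 -140.89835190934147
```

```bash
python3 - <<'E'
from h import *
for f,pts in(("w1",[((279,125+245/6),27),((279,125+235/6),20),((279,125+525/6),27),((279.2,125+420/6),71),((279.2,125+537/6),71),((279.5,152.5),64.5)]),("w2",[((276,184.5),126.7),((276,192),126.7),((276,117),119.7),((276,268),170.7),((276,318),170.7)])):
    v=np.load(f+".npy"); C=cam("wrist",{"ee_pos":v[:3],"orientation":v[3:]}); print(f,v[:3])
    for p,z in pts: print(p,z,cast(C,p,z).round(1))
im=cv2.imread("pics/w2.png"); cv2.imwrite("pics/w2c.png",cv2.resize(im[105:325,210:350],(509,800)[::1] if 0 else (382,600),interpolation=cv2.INTER_CUBIC))
E
```

```text
w1 [ 439.77301751 -320.444209    278.9237149 ]
(279, 165.83333333333334) 27 [ 433.1 -316.8   27. ]
(279, 164.16666666666666) 20 [ 432.2 -316.7   20. ]
(279, 212.5) 27 [ 496.  -316.9   27. ]
(279.2, 195.0) 71 [ 459.4 -316.9   71. ]
(279.2, 214.5) 71 [ 483.6 -317.    71. ]
(279.5, 152.5) 64.5 [ 410.6 -316.5   64.5]
w2 [ 571.08864272 -170.95879505  136.9440145 ]
(276, 184.5) 126.7 [ 529.4 -169.6  126.7]
(276, 192) 126.7 [ 533.6 -169.8  126.7]
(276, 117) 119.7 [ 494.4 -168.5  119.7]
(276, 268) 170.7 [ 556.  -170.5  170.7]
(276, 318) 170.7 [ 581.8 -171.3  170.7]
```

View pics/w2c.png

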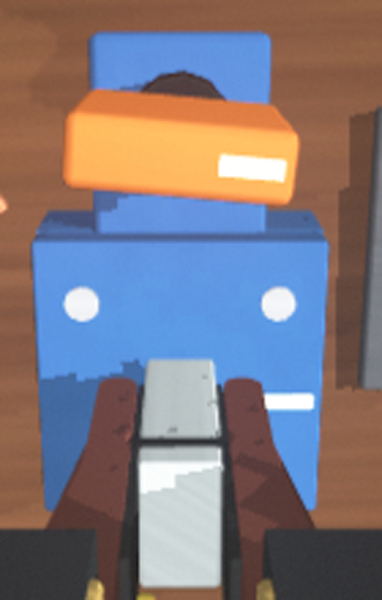

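```bash
python3 -c "
from h import *
print(rel((581.2,-59.3,60),88.15), rel((581.2,-59.3,46),88.15))"
```

```text
(array([-0.64, 11.26,  7.67]), np.float64(-0.1), np.float64(88.06)) (array([-0.64, 11.26,  9.07]), np.float64(-0.1), np.float64(88.06))
```

```bash
python3 -m inch '[{"xyz":[-0.1,2,0]},{"xyz":[-0.3,5,0.5]},{"xyz":[-0.6,8,2]},{"xyz":[-0.64,10,4]},{"xyz":[-0.64,11.2,6]},{"xyz":[-0.64,11.26,7.5]},{"xyz":[-0.64,11.26,8.2]},{"xyz":[-0.64,11.26,8.5]},{"xyz":[-0.64,11.26,8.8]},{"xyz":[-0.64,11.26,9.0]},{"xyz":[-0.64,11.26,9.0]}]'; python3 -c "
from h import *
print(rel((581.2,-59.3,46),88.15))"
```

```text
(array([-0.64, 11.26,  9.07]), np.float64(-0.1), np.float64(88.06))$[0]: bad value
```

Rows need "spin".

```bash
python3 -m inch '[{"xyz":[-0.1,2,0],"spin":0},{"xyz":[-0.3,5,0.5],"spin":0},{"xyz":[-0.6,8,2],"spin":0},{"xyz":[-0.64,10,4],"spin":0},{"xyz":[-0.64,11.2,6],"spin":0},{"xyz":[-0.64,11.26,7.5],"spin":0},{"xyz":[-0.64,11.26,8.2],"spin":0},{"xyz":[-0.64,11.26,8.5],"spin":0},{"xyz":[-0.64,11.26,8.8],"spin":0},{"xyz":[-0.64,11.26,9.0],"spin":0},{"xyz":[-0.64,11.26,9.0],"spin":0}]'; python3 -c "
from h import *
print(rel((581.2,-59.3,46),88.15))"
```

```text
t: 6.25
ee_pos: [581.5, -59.7, 47.1]
orientation: [-0.054, -3.141, 0.003]
ft_force: [0.5, 0.3, -4.9]
width: 13.7
(array([0.03, 0.04, 0.11]), np.float64(-0.1), np.float64(88.03))
```

```bash
python3 -m inch '[{"xyz":[0.03,0,0.05],"spin":0},{"xyz":[0.03,0,0.1],"spin":-0.1},{"xyz":[0.03,0,0.1],"spin":-0.1}]';  python3 -m inch '[{"xyz":[0,0,0.05],"spin":0},{"xyz":[0,0,0.1],"spin":0},{"xyz":[0,0,0.1],"spin":0}]'
```

```text
t: 6.55
ee_pos: [581.3, -59.8, 46.2]
orientation: [0.051, 3.141, -0.003]
ft_force: [1.1, -0.3, -4.5]
width: 14.1
t: 6.85
ee_pos: [581.3, -59.7, 45.3]
orientation: [0.051, 3.141, -0.003]
ft_force: [0.7, -0.0, -5.5]
width: 13.9
```

```bash
python3 -m inch '[{"xyz":[0,0,0.04],"spin":0},{"xyz":[0,0,0.08],"spin":0},{"xyz":[0,0,0.08],"spin":0}]'
```

```text
t: 7.15
ee_pos: [581.4, -59.8, 45.2]
orientation: [0.051, 3.141, -0.003]
ft_force: [-4.3, -0.5, 4.6]
width: 13.8
```

```bash
python3 -m inch '[{"xyz":[0,0,-0.05],"spin":0},{"xyz":[0,0.6,-0.05],"spin":0},{"xyz":[0,1.2,-0.05],"spin":0},{"xyz":[0,1.8,-0.05],"spin":0},{"xyz":[0,2.4,-0.05],"spin":0},{"xyz":[0,3.0,-0.05],"spin":0},{"xyz":[0,3.6,-0.05],"spin":0},{"xyz":[0,4.2,-0.05],"spin":0},{"xyz":[0,4.8,-0.05],"spin":0},{"xyz":[0,4.8,-0.05],"spin":0}]'
```

```text
t: 8.15
ee_pos: [582.9, -11.0, 45.6]
orientation: [0.05, 3.141, -0.003]
ft_force: [0.7, -1.1, -4.9]
width: 13.9
```

```bash
python3 -m inch '[{"xyz":[0,0.5,0],"spin":0},{"xyz":[0,1.0,0],"spin":0},{"xyz":[0,1.5,0],"spin":0},{"xyz":[0,2.0,0],"spin":0},{"xyz":[0,2.5,0],"spin":0},{"xyz":[0,2.5,0],"spin":0}]'; python3 -m inch '[{"xyz":[0,0.5,0],"spin":0},{"xyz":[0,1.0,0],"spin":0},{"xyz":[0,1.5,0],"spin":0},{"xyz":[0,2.0,0],"spin":0},{"xyz":[0,2.5,0],"spin":0},{"xyz":[0,2.5,0],"spin":0}]'
```

```text
t: 8.75
ee_pos: [583.8, 14.7, 45.6]
orientation: [0.049, 3.141, -0.003]
ft_force: [-0.7, 0.4, -6.0]
width: 13.8
t: 9.35
ee_pos: [584.6, 40.4, 45.5]
orientation: [0.048, 3.141, -0.003]
ft_force: [0.2, 0.3, -5.6]
width: 13.6
```

```bash
python3 -m inch '[{"xyz":[0,0.5,0],"spin":0},{"xyz":[0,1.0,0],"spin":0},{"xyz":[0,1.3,0.02],"spin":0},{"xyz":[0,1.3,0.04],"spin":0}]'; python3 -m inch '[{"xyz":[0,0,0],"spin":0},{"xyz":[0,0,0],"spin":0},{"xyz":[0,0,0],"spin":0},{"xyz":[0,0,-1],"spin":0},{"xyz":[0,0,-3],"spin":0},{"xyz":[0,0,-6.5],"spin":0},{"xyz":[0,0,-8],"spin":0},{"xyz":[0,0,-8],"spin":0}]' 0.5;  python3 -c "
from h import *
o=ctrl.get_obs();print(rel(o['ee_pos']+np.array([-60,1.9,0]),-7,o),o['qpos'])"
```

```text
t: 9.75
ee_pos: [585.1, 54.0, 45.2]
orientation: [0.047, 3.141, -0.002]
ft_force: [-0.3, 2.1, -1.9]
width: 13.9
t: 10.55
ee_pos: [586.9, 54.2, 128.0]
orientation: [0.047, 3.135, -0.001]
ft_force: [0.2, -0.7, 0.0]
width: 43.9
(array([ 6.  ,  0.01, -0.04]), np.float64(95.3), np.float64(88.27)) [ 0.07255686  0.49178289  1.77741494 -0.00178272  0.86631498 -1.46688081]
```

```bash
python3 -m inch '[{"xyz":[1,0,0],"spin":8},{"xyz":[2,0,0],"spin":16},{"xyz":[3,0,0],"spin":24},{"xyz":[4,0,0],"spin":32},{"xyz":[5,0,0],"spin":40},{"xyz":[6,0,0],"spin":48},{"xyz":[6,0,0],"spin":56},{"xyz":[6,0,0],"spin":64},{"xyz":[6,0,0],"spin":72},{"xyz":[6,0,0],"spin":80},{"xyz":[6,0,0],"spin":88},{"xyz":[6,0,0],"spin":95},{"xyz":[6,0,0],"spin":95},{"xyz":[6,0,0],"spin":95}]'; python3 - <<'E'
from h import *
o,im=shot("w3"); print(o["ee_pos"],rel((525.1,55.9,42),-7,o))
np.save("w3.npy",np.r_[o["ee_pos"],o["orientation"]])
cv2.imwrite("pics/top3.png",ctrl.get_image("top")[:,:,::-1])
E
```

```text
t: 11.95
ee_pos: [526.4, 55.9, 126.8]
orientation: [2.342, 2.088, 0.004]
ft_force: [-0.5, 0.5, 0.2]
width: 43.9
[526.41211354  55.8913841  126.80143454] (array([-0.01, -0.17,  8.48]), np.float64(0.5), np.float64(-6.54))
```

View pics/w3.png

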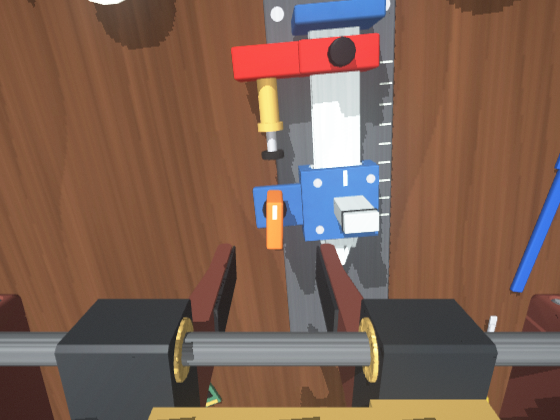

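View w3: the carriage sits on the rail, the buffer pad is at (273,155) just ahead of the ear's front edge (row ~187), and the knob bar is centred near (275,222) and lines up with the tool.

```bash
python3 - <<'E'
from h import *
im=cv2.imread("pics/w3.png"); v=np.load("w3.npy"); o={"ee_pos":v[:3],"orientation":v[3:]}; C=cam("wrist",o)
hsv=cv2.cvtColor(im,cv2.COLOR_BGR2HSV); m=cv2.inRange(hsv,(5,130,120),(22,255,255)); m[:180]=0; m[262:]=0; m[:,:255]=0; m[:,295:]=0
c=big(m); print(cv2.boundingRect(c),cv2.minAreaRect(c))
top=cv2.inRange(hsv,(5,130,235),(25,255,255)); top[:180]=0; top[262:]=0; top[:,:255]=0; top[:,295:]=0
ys,xs=np.where(top); print("bright top",xs.min(),xs.max(),ys.min(),ys.max())
for p,z in[((275,224),72.5),((275,248),72.5),((273,159),25),((262,186.5),28)]: print(p,cast(C,p,z).round(1))
sub=im[140:260,230:350]; cv2.imwrite("pics/w3c.png",cv2.resize(sub,(600,600),interpolation=cv2.INTER_CUBIC))
E
```

```text
(255, 191, 28, 71) ((268.5, 226.0), (70.0, 27.0), 90.0)
bright top 267 282 191 248
(275, 224) [525.9  57.4  72.5]
(275, 248) [523.8  39.   72.5]
(273, 159) [528.8  95.4  25. ]
(262, 186.5) [517.3  74.4  28. ]
```

View pics/w3c.png

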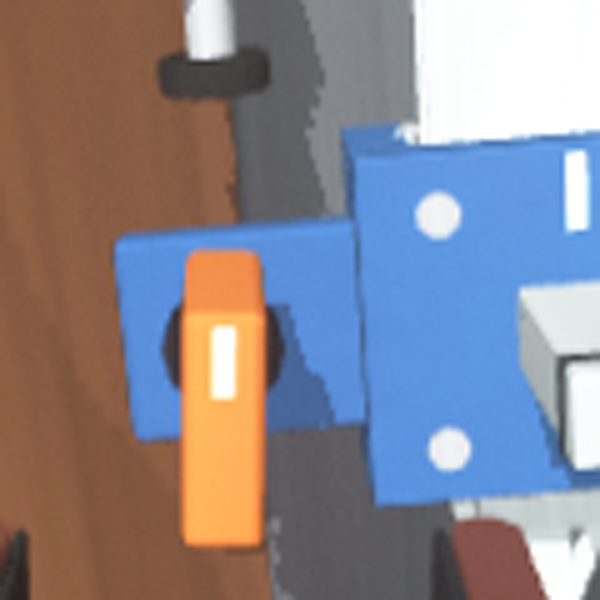

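```bash
python3 -m inch '[{"xyz":[0,-0.1,2],"spin":0},{"xyz":[0,-0.1,4],"spin":0},{"xyz":[0,-0.1,6],"spin":0},{"xyz":[0,-0.1,7.5],"spin":0},{"xyz":[0,-0.1,8.2],"spin":0},{"xyz":[0,-0.1,8.4],"spin":0},{"xyz":[0,-0.1,8.4],"spin":0}]'; python3 -m inch '[{"xyz":[0,0,0],"spin":0},{"xyz":[0,0,0],"spin":0},{"xyz":[0,0,0],"spin":0},{"xyz":[0,0,0],"spin":0},{"xyz":[0,0,0],"spin":0},{"xyz":[0,0,0],"spin":0},{"xyz":[0,0,0],"spin":0}]' 1; python3 -c "
from h import *
o=ctrl.get_obs();print(o['moment'],o['qpos'][5],rel(o['ee_pos']+np.array([.0323,.9995,0])*20,-7,o))"
```

```text
t: 12.75
ee_pos: [526.3, 56.0, 43.3]
orientation: [2.342, 2.088, 0.005]
ft_force: [0.1, -0.1, 0.4]
width: 44.1
t: 13.45
ee_pos: [526.1, 55.9, 43.4]
orientation: [2.342, 2.088, 0.005]
ft_force: [-1.9, -0.6, 4.4]
width: 12.2
[-0.1391671   0.47244114 -0.0750193 ] 0.20091571815453035 (array([ 1.99, -0.16, -0.  ]), np.float64(0.4), np.float64(-6.57))
```

```bash
python3 -m inch '[{"xyz":[0.4,-0.03,0],"spin":0},{"xyz":[0.8,-0.06,0],"spin":0},{"xyz":[1.2,-0.1,0],"spin":0},{"xyz":[1.6,-0.13,0],"spin":0},{"xyz":[1.6,-0.13,0],"spin":0}]'; python3 -m inch '[{"xyz":[0.1,-0.01,0],"spin":0},{"xyz":[0.2,-0.02,0],"spin":0},{"xyz":[0.3,-0.02,0],"spin":0},{"xyz":[0.3,-0.02,0],"spin":0}]'
```

```text
t: 13.95
ee_pos: [526.9, 72.7, 43.5]
orientation: [2.341, 2.088, 0.006]
ft_force: [0.2, -0.7, 2.3]
width: 12.3
t: 14.35
ee_pos: [527.0, 75.7, 43.5]
orientation: [2.341, 2.088, 0.006]
ft_force: [-0.4, -3.7, 2.2]
width: 12.0
```

```bash
for i in 1 2; do python3 -m inch '[{"xyz":[0.05,0,0],"spin":0},{"xyz":[0.1,-0.01,0],"spin":0},{"xyz":[0.1,-0.01,0],"spin":0}]'; done
```

```text
t: 14.65
ee_pos: [527.1, 76.6, 43.5]
orientation: [2.341, 2.088, 0.006]
ft_force: [-0.5, -4.6, 2.4]
width: 11.6
t: 14.95
ee_pos: [527.1, 77.6, 43.4]
orientation: [2.341, 2.088, 0.006]
ft_force: [-0.7, -4.7, 2.0]
width: 11.8
```

```bash
for i in 1 2 3; do python3 -m inch '[{"xyz":[0.05,0,0],"spin":0},{"xyz":[0.1,-0.01,0],"spin":0},{"xyz":[0.1,-0.01,0],"spin":0}]'; done
```

```text
t: 15.25
ee_pos: [527.1, 78.6, 43.4]
orientation: [2.341, 2.088, 0.006]
ft_force: [0.4, -5.4, 2.3]
width: 11.9
t: 15.55
ee_pos: [527.1, 79.5, 43.4]
orientation: [2.341, 2.088, 0.006]
ft_force: [-0.1, -4.9, 3.0]
width: 11.9
t: 15.85
ee_pos: [527.1, 80.1, 43.4]
orientation: [2.341, 2.088, 0.005]
ft_force: [0.4, -6.9, 3.6]
width: 11.9
```

```bash
for i in 1 2; do python3 -m inch '[{"xyz":[0.08,0,0],"spin":0},{"xyz":[0.15,-0.01,0],"spin":0},{"xyz":[0.15,-0.01,0],"spin":0}]'; done
```

```text
t: 16.15
ee_pos: [527.2, 80.9, 43.5]
orientation: [2.34, 2.088, 0.004]
ft_force: [0.3, -10.3, 3.2]
width: 12.1
t: 16.45
ee_pos: [527.1, 81.4, 43.5]
orientation: [2.338, 2.089, 0.002]
ft_force: [0.1, -11.4, 3.3]
width: 11.6
```

```bash
for i in 1 2; do python3 -m inch '[{"xyz":[0.1,-0.01,0],"spin":0},{"xyz":[0.2,-0.02,0],"spin":0},{"xyz":[0.2,-0.02,0],"spin":0}]'; done
```

```text
t: 16.75
ee_pos: [527.0, 82.1, 43.5]
orientation: [2.337, 2.089, -0.0]
ft_force: [-0.2, -13.2, 4.1]
width: 11.9
t: 17.05
ee_pos: [526.9, 82.6, 43.6]
orientation: [2.335, 2.089, -0.003]
ft_force: [-0.2, -14.7, 4.3]
width: 11.9
```

```bash
python3 -m inch '[{"xyz":[0.1,-0.01,0],"spin":0},{"xyz":[0.2,-0.02,0],"spin":0},{"xyz":[0.2,-0.02,0],"spin":0},{"xyz":[0.2,-0.02,0],"spin":0}]'; python3 -m inch '[{"xyz":[0.18,-0.02,0],"spin":5},{"xyz":[0.18,-0.02,0],"spin":10},{"xyz":[0.18,-0.02,0],"spin":15},{"xyz":[0.18,-0.02,0],"spin":20},{"xyz":[0.18,-0.02,0],"spin":20}]'; python3 -c "
from h import *
o=ctrl.get_obs();print(o['moment'],rel(o['ee_pos']+np.array([.0323,.9995,0])*1.8,-7,o))"
```

```text
t: 17.45
ee_pos: [526.8, 82.9, 43.7]
orientation: [2.333, 2.089, -0.006]
ft_force: [-0.2, -15.8, 4.3]
width: 11.5
t: 17.95
ee_pos: [526.9, 83.1, 43.7]
orientation: [2.659, 1.65, -0.005]
ft_force: [0.8, -15.4, 4.1]
width: 11.8
[-2.81947181 -0.14073707 -0.06067179] (array([ 0.16, -0.07, -0.  ]), np.float64(-19.4), np.float64(-26.38))
```

```bash
python3 -m inch '[{"xyz":[0.17,-0.08,0],"spin":6},{"xyz":[0.17,-0.08,0],"spin":12},{"xyz":[0.17,-0.08,0],"spin":18},{"xyz":[0.17,-0.08,0],"spin":24},{"xyz":[0.17,-0.08,0],"spin":24}]'; python3 -c "
from h import *
o=ctrl.get_obs();print(o['moment'],rel(o['ee_pos']+np.array([.0323,.9995,0])*1.8,-7,o))"
```

```text
t: 18.45
ee_pos: [526.8, 83.1, 43.7]
orientation: [2.942, 1.058, -0.003]
ft_force: [0.9, -17.4, 5.4]
width: 11.9
[-3.28632276 -0.03824862  0.01285066] (array([ 0.12, -0.13, -0.  ]), np.float64(-43.4), np.float64(-50.44))
```

```bash
python3 -m inch '[{"xyz":[0.11,-0.12,0],"spin":6},{"xyz":[0.11,-0.12,0],"spin":12},{"xyz":[0.11,-0.12,0],"spin":18},{"xyz":[0.11,-0.12,0],"spin":24},{"xyz":[0.11,-0.12,0],"spin":28},{"xyz":[0.11,-0.12,0],"spin":28},{"xyz":[0.11,-0.12,0],"spin":28}]'; python3 -c "
from h import *
o=ctrl.get_obs();print(o['moment'],rel(o['ee_pos']+np.array([.0323,.9995,0])*1.8,-7,o))"
```

```text
t: 19.15
ee_pos: [526.3, 82.4, 43.6]
orientation: [3.107, 0.318, 0.0]
ft_force: [0.1, -20.0, 3.6]
width: 12.3
[-3.46753082  0.06871443  0.3350655 ] (array([ 0.04, -0.17, -0.  ]), np.float64(-71.3), np.float64(-78.31))
```

```bash
python3 -m inch '[{"xyz":[0,0,0],"spin":0},{"xyz":[0,0,0],"spin":0},{"xyz":[0,0,0],"spin":0},{"xyz":[0,0,0],"spin":0},{"xyz":[0,0,0],"spin":0}]' 0.6; python3 -c "
from h import *
o=ctrl.get_obs();print(o['moment'])"
```

```text
t: 19.65
ee_pos: [526.3, 82.8, 43.6]
orientation: [3.108, 0.319, 0.0]
ft_force: [-0.8, -1.2, -0.2]
width: 35.0
[-0.03596848  0.11158904  0.02826696]
```

Released with no force on the tool. I'll lift clear and look.

```bash
python3 -m inch '[{"xyz":[0,0,-1],"spin":0},{"xyz":[0,0,-3],"spin":0},{"xyz":[0,0,-6],"spin":0},{"xyz":[0,0,-9],"spin":0},{"xyz":[0,0,-11],"spin":0},{"xyz":[0,0,-11],"spin":0},{"xyz":[0,0,-11],"spin":0}]'; python3 - <<'E'
from h import *
o,im=shot("w4"); print(o["ee_pos"],o["ft_force"],rel((0,0,0),0,o)[2])
np.save("w4.npy",np.r_[o["ee_pos"],o["orientation"]])
cv2.imwrite("pics/w4v.png",cv2.resize(im[60:300,130:450],(800,600),interpolation=cv2.INTER_CUBIC))
E
```

```text
t: 20.35
ee_pos: [526.2, 84.9, 154.0]
orientation: [3.108, 0.319, 0.002]
ft_force: [0.7, -0.2, 0.4]
width: 35.1
[526.15116212  84.87891686 153.97376542] [ 0.72491584 -0.20909648  0.42887275] -78.29
```

View pics/w4v.png

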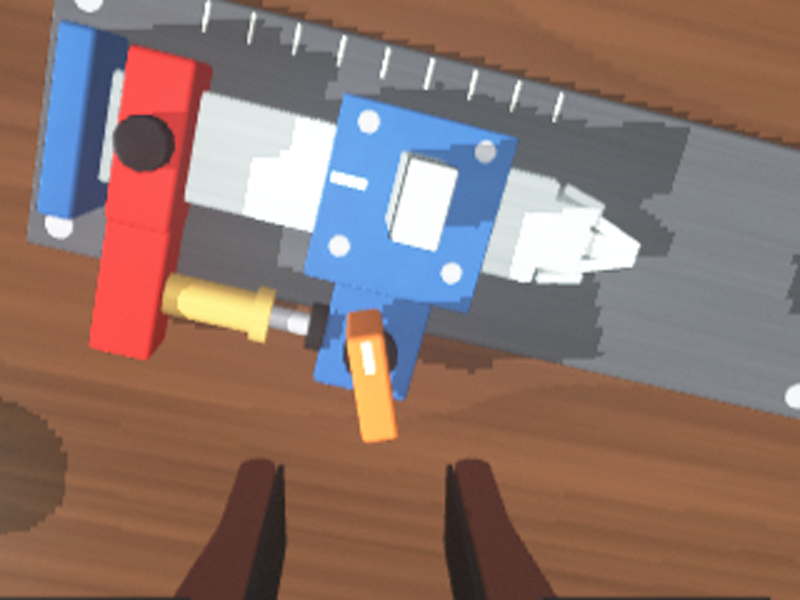

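View w4: the ear is against the black pad (crop 322,328) and the knob bar has turned about 70° from the rail. The fingers are clear of everything. Next I'll put numbers on the knob angle and the buffer compression.

```bash
python3 - <<'E'
from h import *
L=lambda f:(lambda v:cam("wrist",{"ee_pos":v[:3],"orientation":v[3:]}))(np.load(f+".npy"))
C3,C4=L("w3"),L("w4"); q=lambda x,y:(130+x/2.5,60+y/2.5); q3=lambda x,y:(230+x/5,140+y/5)
u=np.array([np.cos(np.radians(88.15)),np.sin(np.radians(88.15))]); O=np.array([576.8,-9.1])
s=lambda C,p,z:round(float((cast(C,p,z)[:2]-O)@u),1)
for n,a,z in(("pad front mid",(326,330),25),("ear front corner",(316,380),28),("body front mid",(324,185),35),("post top c",(425,207),79),("body rear",(492,225),35)): print(n,s(C4,q(*a),z))
print("w3 pad",s(C3,q3(215,98),25),s(C3,q3(215,92),25),"ear",s(C3,q3(115,237),28),"body front",s(C3,q3(365,155),35),s(C3,q3(560,147),35))
# knob bar top face long-edge direction
for C,f,A in((C4,q,[((350,338),(363,441)),((382,335),(397,436))]),(C3,q3,[((186,318),(183,540)),((264,318),(264,540))])):
  for a,b in A:
    d=cast(C,f(*b),72.5)-cast(C,f(*a),72.5); y=np.degrees(np.arctan2(-d[1],-d[0])); print("bar yaw",y,"knob deg",(88.15-y)%180)
E
```

```text
pad front mid 104.6
ear front corner 104.1
body front mid 116.8
post top c 86.9
body rear 57.9
w3 pad 102.1 103.0 ear 81.1 body front 92.8 91.5
bar yaw 18.326259515544933 knob deg 69.82374048445507
bar yaw 20.215478912701407 knob deg 67.9345210872986
bar yaw 82.25137756203169 knob deg 5.898622437968314
bar yaw 83.81885084508983 knob deg 4.331149154910179
```

```bash
python3 - <<'E'
from h import *
L=lambda f:(lambda v:cam("wrist",{"ee_pos":v[:3],"orientation":v[3:]}))(np.load(f+".npy"))
u=np.array([np.cos(np.radians(88.15)),np.sin(np.radians(88.15))]); n=np.array([-u[1],u[0]]); O=np.array([576.8,-9.1])
def ortho(f,z):
    C=L(f); c=[(75,75),(175,75),(175,37.5),(75,37.5)]; src=np.float32([proj(C,[*(O+s*u+y*n),z]) for s,y in c])
    dst=np.float32([(0,0),(800,0),(800,300),(0,300)])
    return cv2.warpPerspective(cv2.imread(f"pics/{f}.png"),cv2.getPerspectiveTransform(src,dst),(800,300),flags=cv2.INTER_CUBIC)
cv2.imwrite("pics/orth.png",np.vstack([ortho("w3",25),ortho("w4",25)]))
E
```

```text
(no output)
```

View pics/orth.png

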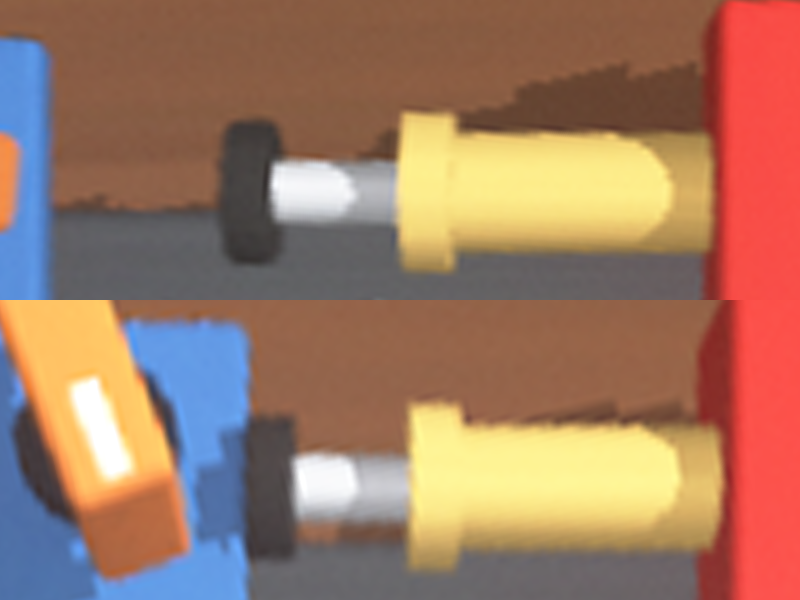

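```bash
python3 -m inch '[{"xyz":[0,0,0],"spin":0},{"xyz":[0,0,0],"spin":0},{"xyz":[0,0,0],"spin":0},{"xyz":[0,0,0],"spin":0},{"xyz":[0,0,0],"spin":0},{"xyz":[0,0,0],"spin":0},{"xyz":[0,0,0],"spin":0},{"xyz":[0,0,0],"spin":0},{"xyz":[0,0,0],"spin":0},{"xyz":[0,0,0],"spin":0}]'; python3 - <<'E'
from h import *
a=cv2.imread("pics/w4.png"); o,b=shot("w5"); print(o["ee_pos"],o["ft_force"])
f=lambda im,r:np.float32(cv2.cvtColor(im,cv2.COLOR_BGR2GRAY)[r])
for n,r in(("carriage",np.s_[95:240,250:340]),("stop",np.s_[75:205,165:215])): print(n,cv2.phaseCorrelate(f(a,r),f(b,r)))
ctrl.close_job()
E
```

```text
t: 21.4
ee_pos: [525.6, 84.8, 153.2]
orientation: [3.108, 0.319, -0.001]
ft_force: [0.0, 0.7, 0.1]
width: 35.0
[525.55545619  84.7566475  153.16493698] [0.02435905 0.73393496 0.14496129]
carriage ((0.03288032279267128, -0.7178944950862558), 0.986128621701841)
stop ((-0.21855376475379273, -0.26908272031465685), 1.0195257387514467)
the job is handed in; nothing more can be done
```

I slid the blue carriage onto the rail from the open end with the knob loose. I then moved the grip to the knob, pushed the carriage against the buffer, and turned the knob about 72° clockwise while keeping the push on. The job was handed in at about 21 s with the gripper open and clear; no verdict was reported.

**What the last checks showed**
- **Knob:** about 1.20 rad in the image. The tool itself turned far enough for about 1.34, so the bar slipped or sprang back a little, but it is still above 1.1.
- **Buffer:** the ear is against the pad. Comparing images puts the compression at about 2.1 mm, or roughly 7 N.
- **Disagreement on pressure:** the wrist read 16–17 N during the push, which is about 12 N on the buffer after taking off roughly 4.5 N of drag. It rose to 20 N while the clamp tightened. Arm position suggests about 3.4 mm of compression. Both estimates are within 3–20 N, but the pressure left after release may be nearer 7 N than the 12 N you asked for.
- **Holding:** with the carriage let go, I compared two pictures 1 s apart. The carriage shifted about 0.7 px and the fixed stop about 0.3 px, while the arm drifted 0.6–0.8 mm. I saw no clear creep, but this check can't rule out a small one.
- **Not measured:** the force of the clamp shoe on the rail, and whether any bystander moved (I saw no contact with any).

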